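Spring check of a kinematic tilt platform

ROBOT

A 6-joint arm with a two-finger parallel gripper is mounted at the origin on the work surface. World frame = base frame: x ahead of the robot, y to its left, z up, the work surface at z = 0. Lengths are in m, angles in rad, forces in N, time in s.
With the tool pointing down it reaches from about 0.325 to 0.85 m from the base axis. Payload 15.5 kg.
Tool frame: the origin (TCP) lies at the very end of the fingers, on their centre line; the grasp point (between the pads) lies 19 mm behind it; x points along the fingers, z is the direction in which the jaws open and shut, and the axes are right-handed (so a half turn about x gives the same grasp; the last joint's range is limited). The gripper opens to 91 mm and grips with 3 to 60 N. Pads are 32 mm wide; open, the fingers measure 118 mm over their backs; the gripper's body (76 mm by 178 mm) begins 60 mm behind the grasp point.
Start: joints at [1.111, 0.494, 1.345, -0, 1.302, -0.096], TCP at [0.222, 0.584, 0.214] pointing down, gripper open.
Joint ranges: [-2.91, 2.91], [-0.82, 2.16], [0.22, 2.67], [-1.22, 4.37], [0.12, 2.79], [-3.08, 3.08]. Speed limits (rad/s): [1.89, 1.89, 2.57, 3.01, 3.01, 3.01].

INTERFACE

Orientations are given as a 3x3 rotation matrix whose columns are the frame's x, y, z axes.
In Python, from bench import read_state, snapshot, calibration, bot gives the robot as it stands.
- The arm moves only by the tool arm_command, never from a script. Its argument "increments" is one flat list of numbers, 7 for each row, row after row: the shift along the tool's x, y, z in cm, then the turn, a rotation vector about the tool's x, y, z in units of 6 degrees (1.0 is 6 degrees), then the gripper command: -1 is shut, 1 is fully open, values between are in proportion. In form: [x, y, z, rx, ry, rz, jaw, x, y, z, rx, ry, rz, jaw, ...]. A call has 1 to 12 rows; each row shifts and turns the commanded pose from where the row before left it, along the tool's axes as they then stand; what a row does not reach is not made up. A row lasts 1/8 s, in which the tool goes at most 62.5 mm and 10.7 degrees, less where a joint would pass 70% of its speed; a pose out of reach is approached as far as the arm can. A call with a gripper value outside its range is refused whole. The fingers move at their own pace and stop on an object; "squeeze" is the grip in N (left out, the last holds). Time passes only in rows, so rows that do not move let the fingers close. It gives the time, the measured TCP pose, the force and the opening at its end, in the units of the state.
- read_state(): the state, without advancing time (a new reading comes with each control period).
- snapshot(name): name is "scene" or "top" or "wrist"; returns the picture (420x560x3 uint8, red, green, blue); there is no depth.
- calibration(name): a dict with "fov_y" (degrees; the focal length in pixels is half the picture's height over the tangent of half this angle, whatever the lens; pixels are square), "cx", "cy" (the principal point, pixels), "world_to_cam" (4x4, takes a point from world to camera coordinates). Camera axes: x right, y up, looking along -z (the intrinsics and any distortion apply to the point x, -y, -z); pixel columns grow to the right and rows downward; lengths in m; the calibration is good to about 2 mm. A picture is of the moment at which its call begins: read the wrist's pose just before it. calibration takes no time and is no camera call; for the wrist camera it gives the pose at the moment of the call.
- bot.job_done(): hands the job in, once; it reports no verdict.
The state is a dict: "t": time; "joint_pos": joint angles; "joint_vel": joint speeds; "effort": joint torques, N m; "tool_pos": TCP position; "orientation": TCP orientation; "ft_force": force on the tool from outside, world axes, zero at the start; "ft_torque": the same for the moment, N m; "finger_gap": opening from 0.0 (shut) to 1.0 (fully open).
Only numpy, scipy, OpenCV 4.12 (cv2) and the standard library are available. Lean on these libraries where they do the work, as an engineer would, in place of code of your own. Each camera call takes 0.05 s, during which the arm holds its last target.

TASK

Check the springs of the tilt platform: with the fingertips press its free corner (the one away from the dial, without an adjuster knob) down until the dial's pointer stands between the two tabs on the dial's rim, never letting it run past the second tab, and hold it steady there for at least a second. Then let go, so that the plate comes back to rest and the pointer returns to zero. Only press the plate's top: do not pinch or push the plate by its sides, do not touch the dial, and leave everything else standing where it is.

Things in the scene. Friction and masses are not known exactly. Their poses are not given: they have to be found in the camera images.
- mount: the fixed tilt platform with its dial stand; origin on the table under the centre of the square plates. Its +x axis runs along the plates' diagonal to the dial and its post (post at x = 162 mm, top 126 mm above the table); the free corner lies on its -x axis, the adjuster corners on +y and -y. Lower plate 150 x 150 mm, top 42 mm above the table
- plate: the black sprung upper plate, 150 x 150 x 12 mm; origin at its centre, mid-thickness, 68 mm above the table; axes as the mount's at rest, corners 106 mm from the centre. Steel adjuster knobs (19 mm across, rising 28 mm above its top) at its +y and -y corners. It tips only about its y axis, through the adjusters: free corner down, dial side up; let go, it springs back to rest
- free_corner (a point): the point to press: on the plate's top face, on the diagonal, 16 mm in from the free corner's tip, 90 mm from the tipping line, 74 mm above the table at rest. It gives from about 4 N, needs about 10 N at 10 mm down, hard stop at about 14 mm. Each mm down turns the pointer about 0.32 rad, somewhat more per mm of finger travel with flat fingertips, which bear on their inner edge
- corner: the free corner of the upper plate: its outermost 50 x 50 mm, part of the plate, without any mark of its own; origin at the plate's centre. The fingers must press here, from above
- plate_edge: the four side faces of the upper plate (12 mm high, 150 mm long); origin at the plate's centre. Not to be pinched or pushed
- dial: round dial indicator lying face up over the plate, 90 mm across; origin at the centre of its back, 96 mm above the table, on the mount's +x axis 75 mm from the plate's centre; rim 119 mm and tabs 123 mm above the table. White face, 50 divisions, black pointer; the plunger from its back rests on the plate. Not to be touched
- needle (a joint): angle of the dial's pointer in rad, clockwise seen from above; 0 at rest, where its long end points along the mount's +x axis (to the post); equals 28.7 times the plate's tilt in rad, up to about 4.6 at the hard stop
- tabs (a joint): angle in rad of the middle between the two limit tabs on the dial's rim, counted as for the pointer (clockwise from the mount's +x axis); 1.2 to 3.5, differs from run to run, does not move. The tabs' inner edges are 0.5 rad before and past this middle: the pointer is right when needle is within 0.5 of tabs
- needle_tip (a point): the tip of the pointer's long thin end, 32 mm from the dial's centre, 118 mm above the table
- tabs_mid (a point): the point midway between the two tabs, 32 mm from the dial's centre, at the pointer's height: where the pointer's tip should stand
- tabs_centre (a point): the dial's centre at the pointer's height; its x axis points to the middle between the tabs and turns with them, its z axis up
- hex_driver: a hand screwdriver 170 mm long with a black handle, lying on the table beside the platform; origin at its underside. Bystander
- post_holder: a black post holder, upright cylinder 25 mm across and 52 mm tall on a 32 mm foot, with a thumbscrew at its side, standing beside the platform; origin under its centre. Bystander
- lens_tube: a short black tube 31 mm across and 26 mm tall, open at both ends, standing beside the platform; origin under its centre. Bystander
- screw_jar: a clear jar 48 mm across and 50 mm tall with a white cap; origin under its centre. Bystander
- solvent_bottle: an amber bottle 44 mm across and 100 mm tall with a black cap; origin under its centre. Bystander
- wrench: a steel wrench 150 mm long lying on the table; origin at its underside. Bystander
- cage_frame: a black square frame 40 x 40 x 12 mm lying flat; origin under its centre. Bystander

How it is judged:
By the outcome, as a careful person would: the job done as asked, in the order asked, and still so for the second after the job is handed in, with the robot touching nothing.
It also fails if it takes over 42 s, if anything falls off the work surface, if the arm or the gripper's body presses on something with over 40 N, if the wrist force passes 120 N, or if a joint passes its speed limit or range.

## Working session

There is one attempt and no reset: what is moved stays moved. The work goes in short steps, Python scripts to look and compute and a tool call to move; the robot and the scene stay as the last step left them, time stands still between calls to the robot, and variables do not carry over. Pictures are saved under pics/ and viewed, and the job is handed in when it is done.

Besides the shell and the picture viewer there is one more tool, called after "Emit:" in YAML: its name, and indented under it one key for each argument. arm_command: Moves the arm, as the interface text tells. Its arguments: {"type":"object","properties":{"increments":{"type":"array","items":{"type":"number"}},"squeeze":{"type":"number"}},"required":["increments"]}

```bash
mkdir -p pics
cat > h.py <<'E'
import numpy as np, cv2
from bench import read_state, snapshot, calibration, bot
def save(n,f):
    im=snapshot(n); cv2.imwrite('pics/'+f,im[:,:,::-1]); return im
def K(c,h=420):
    f=h/2/np.tan(np.radians(c['fov_y'])/2); return f
def ray(c,u,v):
    f=K(c); M=np.array(c['world_to_cam']); R=M[:3,:3];t=M[:3,3]
    d=np.array([(u-c['cx'])/f,-(v-c['cy'])/f,-1]); return -R.T@t, R.T@d
def onz(c,u,v,z):
    o,d=ray(c,u,v); return o+d*(z-o[2])/d[2]
def proj(c,p):
    f=K(c); M=np.array(c['world_to_cam']); q=M[:3,:3]@np.array(p)+M[:3,3]
    return np.array([c['cx']+f*q[0]/-q[2], c['cy']-f*q[1]/-q[2]])
E
python3 - <<'E'
from h import *
for n in ['scene','top','wrist']:
    save(n,n+'0.png'); c=calibration(n); print(n,{k:(np.round(v,3).tolist()) if k!='name' else v for k,v in c.items()})
print(read_state())
E
```

```text
scene {'fov_y': 47.23, 'cx': 276.913, 'cy': 203.563, 'world_to_cam': [[-0.657, 0.754, -0.001, 0.36], [-0.546, -0.475, 0.691, 0.236], [0.52, 0.454, 0.723, -1.793], [0.0, 0.0, 0.0, 1.0]]}
top {'fov_y': 43.62, 'cx': 280.208, 'cy': 215.002, 'world_to_cam': [[-0.041, -0.999, 0.002, 0.017], [0.976, -0.039, 0.214, -0.55], [-0.214, 0.011, 0.977, -1.348], [0.0, 0.0, 0.0, 1.0]]}
wrist {'fov_y': 58.48, 'cx': 277.517, 'cy': 209.887, 'world_to_cam': [[0.356, 0.935, -0.001, -0.625], [-0.904, 0.343, -0.256, 0.03], [-0.239, 0.092, 0.967, -0.39], [0.0, 0.0, 0.0, 1.0]]}
{'t': 0.15, 'joint_pos': array([ 1.11153311e+00,  4.94077229e-01,  1.34597780e+00,  1.22684706e-05,
        1.30250274e+00, -9.54880483e-02]), 'joint_vel': array([ 0.00069077, -0.00254279, -0.00279237,  0.00138846,  0.0018089 ,
        0.00031191]), 'effort': array([-4.27385821e-04, -8.79203081e+01, -3.82051992e+01,  7.07584759e-02,
        5.02117560e-02, -2.50056803e-05]), 'tool_pos': array([0.22223493, 0.58384412, 0.2134561 ]), 'orientation': array([[-4.38428152e-04, -9.34559080e-01,  3.55807720e-01],
       [-8.59866624e-04,  3.55807975e-01,  9.34558690e-01],
       [-9.99999534e-01,  1.03789656e-04, -9.59592394e-04]]), 'ft_force': array([ 0.51708928, -0.12210457, -0.24752518]), 'ft_torque': array([-0.013285  , -0.00742155, -0.01023117]), 'finger_gap': 1.0003047599114585}
```

View pics/scene0.png

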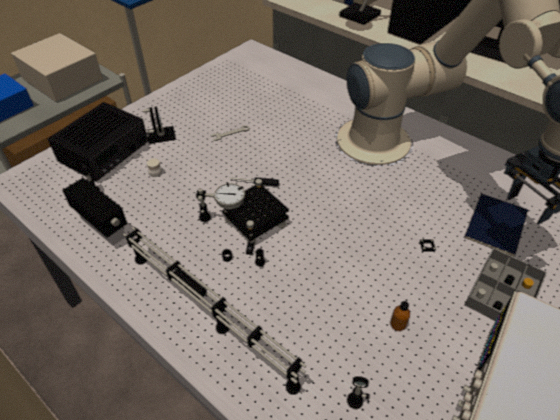

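View pics/top0.png

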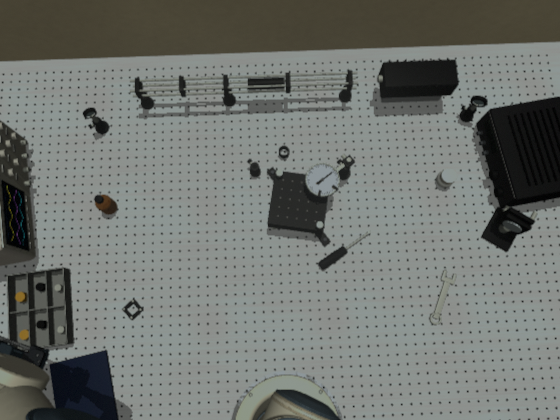

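View pics/wrist0.png

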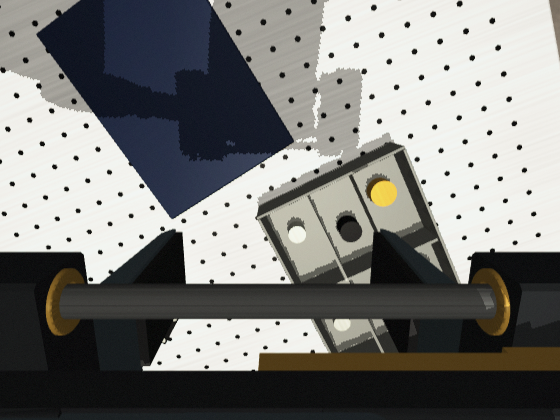

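The top picture shows the platform near (297,205), the dial near (322,180), and the free corner near (269,230). The bystanders are around it. I'll zoom in.

Run:
```python
import cv2
a=cv2.imread('pics/top0.png')[135:285,230:390]; cv2.imwrite('pics/topz.png',cv2.resize(a,None,fx=4,fy=4,interpolation=2) if 0 else cv2.resize(a,(640,600),interpolation=cv2.INTER_CUBIC))
a=cv2.imread('pics/scene0.png')[160:280,180:310]; cv2.imwrite('pics/scenez.png',cv2.resize(a,(650,600),interpolation=cv2.INTER_CUBIC))
```

```text
(no output)
```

View pics/topz.png

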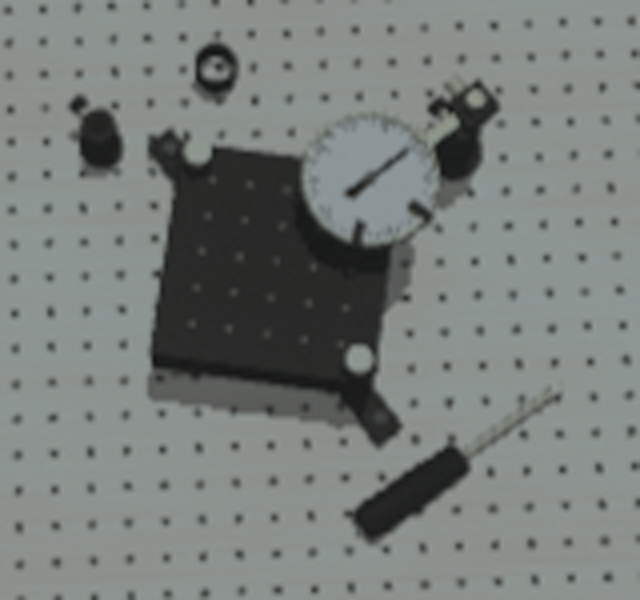

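View pics/scenez.png

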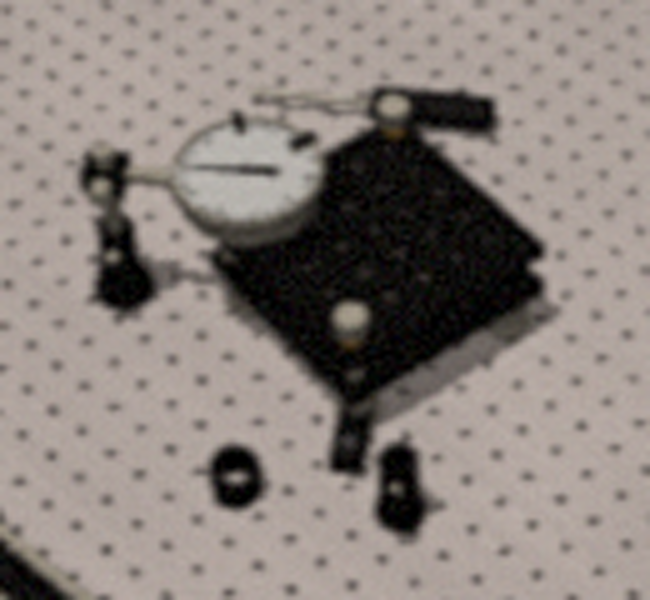

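Run:
```python
from h import *
T=calibration('top');S=calibration('scene')
def tz(x,y): return 230+(x+.5)/4-.5,135+(y+.5)/4-.5
def sz(x,y): return 180+(x+.5)/5-.5,160+(y+.5)/5-.5
def tri(a,b):
    o1,d1=ray(T,*a);o2,d2=ray(S,*b);d1/=np.linalg.norm(d1);d2/=np.linalg.norm(d2)
    s=np.linalg.lstsq(np.c_[d1,-d2],o2-o1,rcond=None)[0];p=o1+s[0]*d1;q=o2+s[1]*d2
    return (p+q)/2,np.linalg.norm(p-q)
P={'kA':((197,150),(350,314)),'kB':((359,357),(392,105)),'corner':((155,355),(543,248)),'dial':((370,179),(250,175)),'tab1':((360,232),(303,140)),'tab2':((421,211),(239,123)),'tip':((408,150),(190,167)),'hub_tail':((350,194),(276,171))}
for k,(a,b) in P.items(): 
    p,e=tri(tz(*a),sz(*b)); print(k,p.round(4),e.round(4))
A=onz(T,*tz(197,150),.102);B=onz(T,*tz(359,357),.102);print(A,B,np.linalg.norm(A-B))
c=onz(T,*tz(155,355),.074);print(c)
d=onz(T,*tz(370,179),.119);print('dial',d)
m=(A+B)/2;ax=d-m;print(m,np.degrees(np.arctan2(ax[1],ax[0])),np.linalg.norm(ax[:2]))
ab=A-B;print(np.degrees(np.arctan2(ab[1],ab[0]))-90)
th0=np.arctan2(ax[1],ax[0])
for k in['tab1','tab2','tip']:
    q=onz(T,*tz(*P[k][0]),.121)-d; print(k,th0-np.arctan2(q[1],q[0]))
```

```text
kA [ 0.6596 -0.0066  0.0959] 0.001
kB [ 0.5152 -0.1064  0.0958] 0.0014
corner [0.5271 0.0271 0.0683] 0.0001
dial [ 0.6293 -0.1177  0.1133] 0.0011
tab1 [ 0.5921 -0.1087  0.1207] 0.0005
tab2 [ 0.6053 -0.1496  0.1186] 0.0002
tip [ 0.6488 -0.1454  0.1158] 0.0036
hub_tail [ 0.6191 -0.1045  0.1174] 0.0006
[ 0.6574332  -0.00606969  0.102     ] [ 0.5136073  -0.10525159  0.102     ] 0.1747081608230429
[0.52595599 0.02703532 0.074     ]
dial [ 0.62802561 -0.11766203  0.119     ]
[ 0.58552025 -0.05566064  0.102     ] -55.56721829168185 0.07517232509287572
-55.409974432521906
tab1 -3.8729808451630867
tab2 1.2390273343630822
tip -0.011151146740913442
```

```bash
cat > g.py <<'E'
from h import *
for n in ['top','scene','wrist']:
    c=calibration(n); o,_=ray(c,0,0); print(n,o.round(3))
c=calibration('wrist');s=read_state();R=s['orientation'];p=s['tool_pos']
M=np.array(c['world_to_cam']);o=-M[:3,:3].T@M[:3,3]
print('cam in tool',R.T@(o-p)); Rc=R.T@M[:3,:3].T; print(Rc)
th=np.radians(-55.5);u=np.array([np.cos(th),np.sin(th),0]);Rt=np.c_[[0,0,-1],u,np.cross([0,0,-1],u)]
C=np.array([.5855,-.0557,0])
for back,z in((80,.10),(80,.2),(80,.07),(40,.2),(0,.25),(0,.3)):
    tp=C-u*back/1000+[0,0,z]
    R2=Rt@Rc;o2=tp+Rt@(R.T@(o-p));W=np.eye(4);W[:3,:3]=R2.T;W[:3,3]=-R2.T@o2
    c2=dict(c);c2['world_to_cam']=W
    print(back,z,tp.round(4),o2.round(3),[proj(c2,C+u*x+[0,0,h]).round() for x,h in((-.09,.074),(.075,.119),(.107,.119))])
E
python3 g.py
```

```text
top [0.25  0.01  1.434]
scene [1.298 0.655 1.134]
wrist [0.156 0.61  0.384]
cam in tool [-0.17017003  0.07117504  0.00086581]
[[-8.10163342e-05  2.56097587e-01 -9.66650930e-01]
 [ 3.18807712e-04  9.66650890e-01  2.56097550e-01]
 [ 9.99999946e-01 -2.87427686e-04 -1.59960397e-04]]
80 0.1 [0.5402 0.0102 0.1   ] [ 0.58  -0.049  0.27 ] [array([276., 260.]), array([ 275., -150.]), array([ 275., -275.])]
80 0.2 [0.5402 0.0102 0.2   ] [ 0.58  -0.049  0.37 ] [array([276., 213.]), array([276., -36.]), array([ 276., -100.])]
80 0.07 [0.5402 0.0102 0.07  ] [ 0.58  -0.049  0.24 ] [array([276., 284.]), array([ 274., -230.]), array([ 274., -403.])]
40 0.2 [ 0.5628 -0.0227  0.2   ] [ 0.602 -0.082  0.37 ] [array([276., 259.]), array([276.,  37.]), array([276., -21.])]
0 0.25 [ 0.5855 -0.0557  0.25  ] [ 0.625 -0.115  0.42 ] [array([277., 277.]), array([276., 105.]), array([276.,  61.])]
0 0.3 [ 0.5855 -0.0557  0.3   ] [ 0.625 -0.115  0.47 ] [array([277., 258.]), array([277., 106.]), array([277.,  68.])]
```

The two views agree on these points:
- **Mount:** centre about (0.5855, -0.0557), with +x at about -55.5°.
- **Tabs:** about 1.24 and 2.41 rad clockwise.

Next I shut the gripper and move above the corner.

Emit:
arm_command:
  increments: [0, -2, -1.7, 0, 0, 0, -1, 0, -3.8, -3.2, 0, 0, 0, -1, 0, -3.8, -3.2, 0, 0, 0, -1, 0, -3.8, -3.2, 0, 0, 0, -1, 0, -3.8, -3.2, 0, 0, 0, -1, 0, -3.8, -3.2, 0, 0, 0, -1, 0, -3.8, -3.2, 0, 0, 0, -1, 0, -3.8, -3.2, 0, 0, 0, -1, 0, -3.8, -3.2, 0, 0, 0, -1, 0, -3.8, -3.2, 0, 0, 0, -1, 0, -3.8, -3.2, 0, 0, 0, -1, 0, -3.8, -3.2, 0, 0, 0, -1]
  squeeze: 10

```text
t: 1.65
tool_pos: [0.5009, 0.0818, 0.2139]
orientation: [[-0.0, -0.935, 0.356], [0.0, 0.356, 0.935], [-1.0, 0.0, 0.0]]
ft_force: [0.3, 0.2, -0.1]
finger_gap: 0.007
```

Emit:
arm_command:
  increments: [0, -2.8, -2.4, 0, 0, 0, -1, 0, -2.8, -2.4, 0, 0, 0, -1, 0, 0, 0, 1.2, 0, 0, -1, 2, 0, 0, 1.2, 0, 0, -1, 2, 0, 0, 1.2, 0, 0, -1, 2, 0, 0, 1.2, 0, 0, -1, 2, 0, 0, 1, 0, 0, -1, 0, 0, 0, 0, 0, 0, -1, 0, 0, 0, 0, 0, 0, -1]

```text
t: 2.78
tool_pos: [0.536, 0.0186, 0.1345]
orientation: [[0.001, -0.566, 0.824], [-0.0, 0.824, 0.566], [-1.0, -0.0, 0.0]]
ft_force: [0.4, -1.1, -0.0]
finger_gap: 0.008
```

```bash
cat > look.py <<'E'
from h import *
import sys
k=sys.argv[1]
s=read_state();print(s['t'],s['tool_pos'].round(4),s['ft_force'].round(2),s['orientation'].round(3).tolist())
S=save('scene','s%s.png'%k);T=save('top','t%s.png'%k)
a=cv2.resize(S[170:250,190:310][:,:,::-1],(600,400),interpolation=cv2.INTER_CUBIC)
b=cv2.resize(T[150:270,240:360][:,:,::-1],(400,400),interpolation=cv2.INTER_CUBIC)
cv2.imwrite('pics/z%s.png'%k,cv2.resize(np.hstack([a,b]),(800,320)))
if len(sys.argv)>2: save('wrist','w%s.png'%k)
E
python3 look.py 1 w
```

```text
2.775 [0.536  0.0186 0.1345] [ 0.44 -1.05 -0.01] [[0.001, -0.566, 0.824], [-0.0, 0.824, 0.566], [-1.0, -0.0, 0.0]]
```

View pics/z1.png

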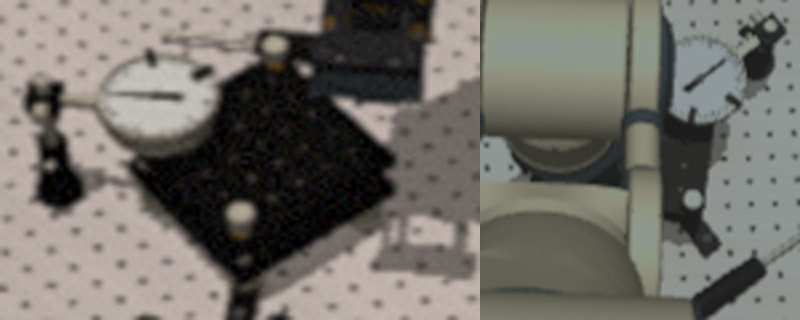

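View pics/w1.png

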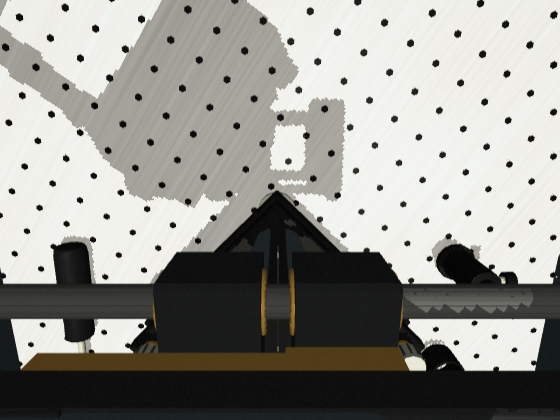

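Both cameras still see the whole dial. In the wrist view the plate's free corner tip is at (277,192), symmetric about the fingers.

Run:
```python
from h import *
c=calibration('wrist');s=read_state()
p=onz(c,277,192,.074);print(p, s['orientation'].T@(p-s['tool_pos']))
```

```text
[0.52430532 0.03749197 0.074     ] [0.0606882  0.02231443 0.00087919]
```

Emit:
arm_command:
  increments: [1, 0.3, 0, 0, 0, 0, -1, 1.5, 0, 0, 0, 0, 0, -1, 1.5, 0, 0, 0, 0, 0, -1, 1, 0, 0, 0, 0, 0, -1, 0.4, 0, 0, 0, 0, 0, -1, 0.2, 0, 0, 0, 0, 0, -1, 0.1, 0, 0, 0, 0, 0, -1, 0, 0, 0, 0, 0, 0, -1, 0, 0, 0, 0, 0, 0, -1]

```text
t: 4.05
tool_pos: [0.5341, 0.0211, 0.0772]
orientation: [[0.0, -0.564, 0.826], [-0.0, 0.826, 0.564], [-1.0, -0.0, 0.0]]
ft_force: [-0.2, 0.5, 0.1]
finger_gap: 0.005
```

Emit:
arm_command:
  increments: [0.1, 0, 0, 0, 0, 0, -1, 0.1, 0, 0, 0, 0, 0, -1, 0.1, 0, 0, 0, 0, 0, -1, 0.05, 0, 0, 0, 0, 0, -1, 0, 0, 0, 0, 0, 0, -1, 0, 0, 0, 0, 0, 0, -1]

```text
t: 4.8
tool_pos: [0.534, 0.0211, 0.0735]
orientation: [[0.0, -0.564, 0.826], [0.0, 0.826, 0.564], [-1.0, 0.0, 0.0]]
ft_force: [-2.0, 0.6, 4.4]
finger_gap: 0.003
```

Emit:
arm_command:
  increments: [0.05, 0, 0, 0, 0, 0, -1, 0.05, 0, 0, 0, 0, 0, -1, 0.05, 0, 0, 0, 0, 0, -1, 0.05, 0, 0, 0, 0, 0, -1, 0, 0, 0, 0, 0, 0, -1, 0, 0, 0, 0, 0, 0, -1]

```text
t: 5.55
tool_pos: [0.5339, 0.0212, 0.0716]
orientation: [[0.0, -0.564, 0.826], [0.0, 0.826, 0.564], [-1.0, 0.0, 0.0]]
ft_force: [-3.4, 1.6, 5.7]
finger_gap: 0.003
```

```bash
python3 look.py 2
```

```text
5.55 [0.5339 0.0212 0.0716] [-3.38  1.62  5.67] [[0.0, -0.564, 0.826], [0.0, 0.826, 0.564], [-1.0, 0.0, 0.0]]
```

View pics/z2.png

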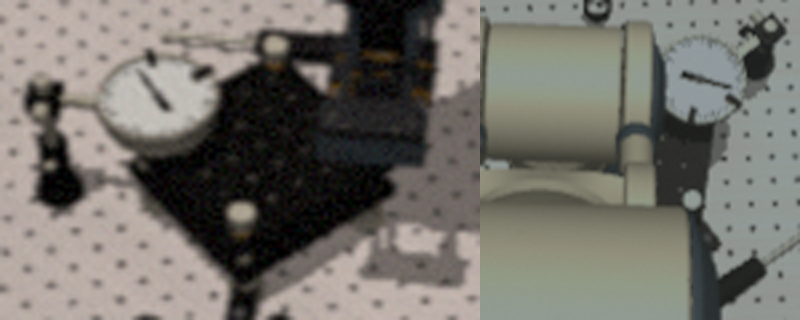

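```bash
cat > ang.py <<'E'
from h import *
import sys
T=calibration('top');S=calibration('scene');th0=np.radians(-55.5)
t=lambda x,y:(240+(x-480)/2.667,150+y/2.667); s=lambda x,y:(190+x/4,170+y/4)
a=list(map(float,sys.argv[1:]))
for c,f,q in((T,t,a[:4]),(S,s,a[4:])):
    p=onz(c,*f(*q[:2]),.118);r=onz(c,*f(*q[2:]),.118);d=r-p
    print('ptr',(th0-np.arctan2(d[1],d[0]))%(2*np.pi), np.linalg.norm(d))
E
python3 ang.py 684 75 732 88 169 110 141 69
echo tabs; python3 ang.py 708 80 737 103 158 99 151 57;python3 ang.py 708 80 693 117 158 99 203 73
python3 - <<'E'
import cv2,numpy as np
S=cv2.imread('pics/s2.png')[178:214,208:252];T=cv2.imread('pics/t2.png')[158:202,302:346]
cv2.imwrite('pics/zz2.png',np.hstack([cv2.resize(S,(400,327),interpolation=2)[:320],cv2.resize(T,(400,400),interpolation=2)[:320]]))
E
```

```text
ptr 0.917966901953264 0.0484903377039287
ptr 0.9517523840337972 0.049561197429864555
tabs
ptr 1.3392730030057103 0.036256878950583556
ptr 1.2715568313540104 0.04573095675342161
ptr 2.601763408908292 0.04035903220527797
ptr 2.3167883336536916 0.04227034573463124
```

View pics/zz2.png

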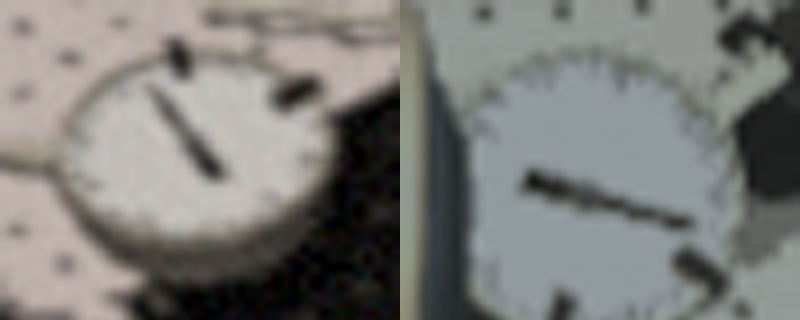

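Both views put the pointer at about 0.93 rad, and the tabs' middle is at about 1.85. It takes about 2.2 mm more at roughly 0.42 rad/mm, so I go 1.8 mm first and look.

Emit:
arm_command:
  increments: [0.05, 0, 0, 0, 0, 0, -1, 0.05, 0, 0, 0, 0, 0, -1, 0.05, 0, 0, 0, 0, 0, -1, 0.03, 0, 0, 0, 0, 0, -1, 0, 0, 0, 0, 0, 0, -1, 0, 0, 0, 0, 0, 0, -1]

```text
t: 6.4
tool_pos: [0.5339, 0.0212, 0.0699]
orientation: [[0.0, -0.564, 0.826], [0.0, 0.826, 0.564], [-1.0, 0.0, 0.0]]
ft_force: [-2.5, 1.9, 8.0]
finger_gap: 0.004
```

```bash
cat >> look.py <<'E'
S=S[178:214,208:252,::-1];T=T[158:202,302:346,::-1]
cv2.imwrite('pics/zz%s.png'%k,np.hstack([cv2.resize(S,(400,327),interpolation=2)[:320],cv2.resize(T,(400,400),interpolation=2)[:320]]))
E
cat > ang2.py <<'E'
from h import *
import sys
T=calibration('top');S=calibration('scene');th0=np.radians(-55.5)
s=lambda x,y:(208+x*44/400,178+y*44/400); t=lambda x,y:(302+(x-400)*44/400,158+y*44/400)
a=list(map(float,sys.argv[1:]))
for c,f,q in((S,s,a[:4]),(T,t,a[4:])):
    p=onz(c,*f(*q[:2]),.118);r=onz(c,*f(*q[2:]),.118);d=r-p
    print((th0-np.arctan2(d[1],d[0]))%(2*np.pi), np.linalg.norm(d))
E
python3 look.py 3; python3 ang2.py 218 175 152 88 528 180 690 222
```

```text
6.4 [0.5339 0.0212 0.0699] [-2.49  1.94  8.03] [[0.0, -0.564, 0.826], [0.0, 0.826, 0.564], [-1.0, 0.0, 0.0]]
0.9112121244361381 0.04735691572322105
0.9067171483295527 0.04788474774655015
```

View pics/zz3.png

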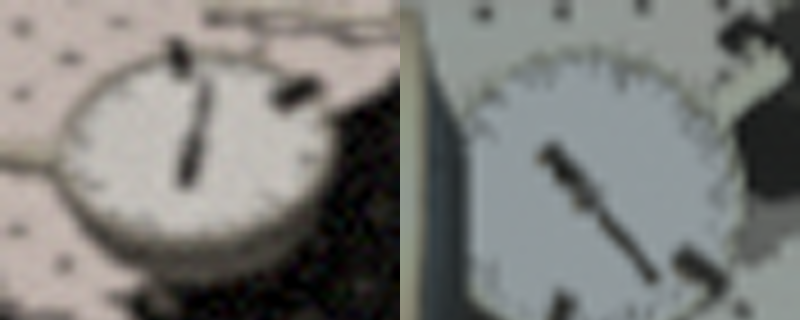

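```bash
python3 ang2.py 187 183 206 80 548 152 655 278
cat > tabs.py <<'E'
from ang2 import *
print('tabs')
for c,f,pv,tb in((S,s,(196,138),((180,58),(297,94))),(T,t,(585,195),((699,270),(562,305)))):
    p=onz(c,*f(*pv),.118)
    A=[]
    for q in tb:
        d=onz(c,*f(*q),.121)-p; A.append((th0-np.arctan2(d[1],d[0]))%(2*np.pi))
    print(p,A,np.mean(A))
E
python3 tabs.py 187 183 206 80 548 152 655 278
```

```text
1.5183939796199688 0.04800465548621779
1.5387117278234128 0.04799086425890241
1.5183939796199688 0.04800465548621779
1.5387117278234128 0.04799086425890241
tabs
[ 0.62802396 -0.11793335  0.118     ] [np.float64(1.2436071015231893), np.float64(2.531627437622264)] 1.8876172695727267
[ 0.6280868  -0.11833353  0.118     ] [np.float64(1.2696750126742513), np.float64(2.4307283346383564)] 1.8502016736563038
```

The pointer is at 1.53 rad and the middle at about 1.86, so 0.8 mm more, then hold.

Emit:
arm_command:
  increments: [0.04, 0, 0, 0, 0, 0, -1, 0.04, 0, 0, 0, 0, 0, -1, 0, 0, 0, 0, 0, 0, -1, 0, 0, 0, 0, 0, 0, -1]

```text
t: 7.0
tool_pos: [0.5339, 0.0212, 0.0691]
orientation: [[0.0, -0.564, 0.826], [0.0, 0.826, 0.564], [-1.0, 0.0, 0.0]]
ft_force: [-2.3, 1.7, 8.5]
finger_gap: 0.005
```

```bash
python3 look.py 4
```

```text
7.0 [0.5339 0.0212 0.0691] [-2.31  1.74  8.49] [[0.0, -0.564, 0.826], [0.0, 0.826, 0.564], [-1.0, 0.0, 0.0]]
```

View pics/zz4.png

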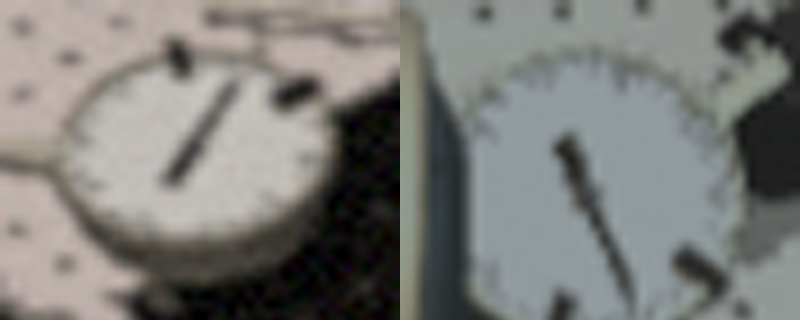

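The pointer stands between the tabs, near the middle, in both views. Its tip is at (237,80) in the left picture and (630,300) in the right one. I hold for 1.5 s.

Emit:
arm_command:
  increments: [0, 0, 0, 0, 0, 0, -1, 0, 0, 0, 0, 0, 0, -1, 0, 0, 0, 0, 0, 0, -1, 0, 0, 0, 0, 0, 0, -1, 0, 0, 0, 0, 0, 0, -1, 0, 0, 0, 0, 0, 0, -1, 0, 0, 0, 0, 0, 0, -1, 0, 0, 0, 0, 0, 0, -1, 0, 0, 0, 0, 0, 0, -1, 0, 0, 0, 0, 0, 0, -1, 0, 0, 0, 0, 0, 0, -1, 0, 0, 0, 0, 0, 0, -1]

```text
t: 8.6
tool_pos: [0.5339, 0.0212, 0.0691]
orientation: [[0.0, -0.564, 0.826], [0.0, 0.826, 0.564], [-1.0, 0.0, 0.0]]
ft_force: [-2.9, 2.2, 8.4]
finger_gap: 0.006
```

```bash
python3 look.py 5;  python3 ang2.py 172 183 237 80 566 143 630 300
```

```text
8.6 [0.5339 0.0212 0.0691] [-2.9   2.16  8.38] [[0.0, -0.564, 0.826], [0.0, 0.826, 0.564], [-1.0, 0.0, 0.0]]
1.8189786303572264 0.051229956088061926
1.8549064874846382 0.04984109334385807
```

View pics/zz5.png

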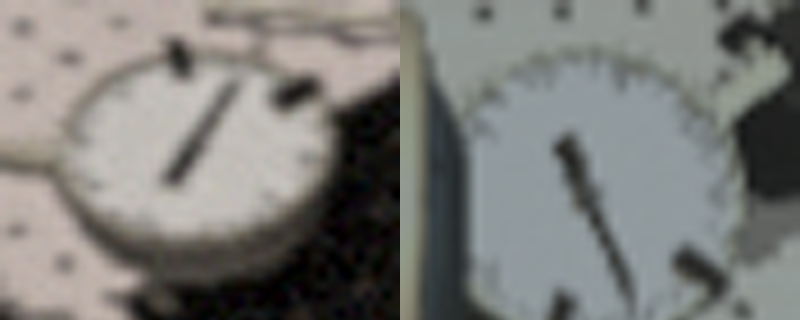

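The pointer held steady at about 1.84 rad for over 1.5 s. Now I release slowly, straight up.

Emit:
arm_command:
  increments: [-0.1, 0, 0, 0, 0, 0, -1, -0.1, 0, 0, 0, 0, 0, -1, -0.1, 0, 0, 0, 0, 0, -1, -0.1, 0, 0, 0, 0, 0, -1, -0.1, 0, 0, 0, 0, 0, -1, -0.2, 0, 0, 0, 0, 0, -1, -0.5, 0, 0, 0, 0, 0, -1, -1.5, 0, 0, 0, 0, 0, -1, -2, 0, 0, 0, 0, 0, -1, -2, 0, 0, 0, 0, 0, -1, 0, 0, 0, 0, 0, 0, -1, 0, 0, 0, 0, 0, 0, -1]

```text
t: 10.2
tool_pos: [0.5338, 0.0211, 0.1358]
orientation: [[-0.0, -0.564, 0.826], [-0.0, 0.826, 0.564], [-1.0, -0.0, -0.0]]
ft_force: [-0.1, -0.6, 0.5]
finger_gap: 0.003
```

Emit:
arm_command:
  increments: [0, 0, 0, 0, 0, 0, -1, 0, 0, 0, 0, 0, 0, -1, 0, 0, 0, 0, 0, 0, -1, 0, 0, 0, 0, 0, 0, -1, 0, 0, 0, 0, 0, 0, -1, 0, 0, 0, 0, 0, 0, -1]

```text
t: 10.95
tool_pos: [0.534, 0.0211, 0.1358]
orientation: [[0.0, -0.564, 0.826], [-0.0, 0.826, 0.564], [-1.0, -0.0, 0.0]]
ft_force: [0.1, 0.8, 0.0]
finger_gap: 0.0
```

```bash
python3 look.py 6
```

```text
10.95 [0.534  0.0211 0.1358] [0.08 0.76 0.04] [[0.0, -0.564, 0.826], [-0.0, 0.826, 0.564], [-1.0, -0.0, 0.0]]
```

View pics/zz6.png

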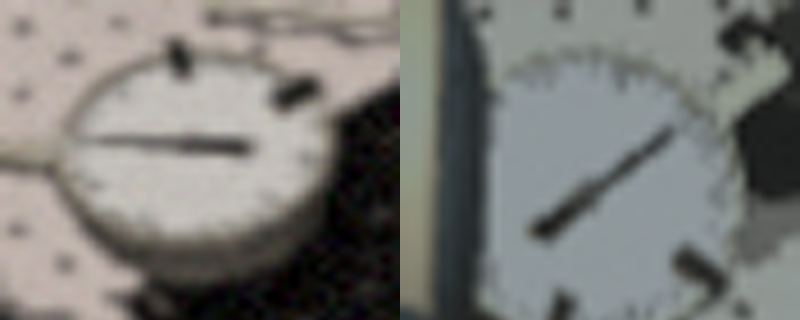

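View pics/s6.png

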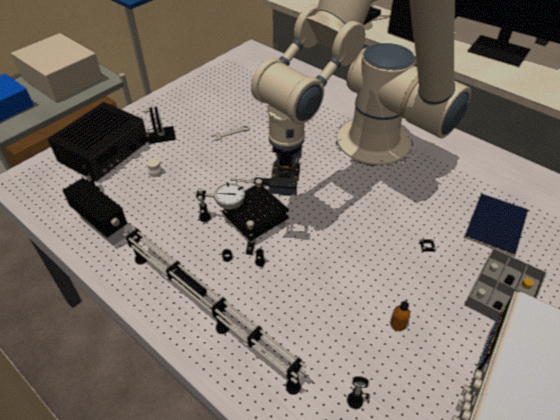

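The pointer is back at zero, pointing at the post. The gripper is about 60 mm above the plate, and everything stands where it was.

```bash
python3 -c "
from bench import bot;print(bot.job_done())"
```

```text
the job is handed in; nothing more can be done
None
```

I pressed the free corner from above with the shut fingertips until the pointer stood between the two tabs. I held it there, lifted straight off, and handed the job in at about 11 s of robot time.

- **Pointer in the window:** it read 1.82 rad in the scene camera and 1.85 rad in the top camera. The tabs' middle measured 1.85 to 1.89, so it was well inside the ±0.5 window.
- **Hold:** the arm did not move for about 1.6 s, and pictures before and after show the pointer in the same place. The press took about 8.5 N. I approached in small steps and never saw the pointer near the second tab.
- **Release:** the pointer returned to zero, pointing at the post, and the force on the tool fell to about zero. The gripper ended about 60 mm above the plate.
- **Bystanders:** by eye, they stand where they were in the last scene picture.

**Disagreements:** my two-view heights came out about 6 mm below the given ones, so I took the contact height from the force instead, at about 74 mm, which matches the text. The two views also differed by about 0.1 rad on the second tab.

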